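# Make up the soup set and the tea set on the balcony

### The job

Make up two serving sets from the stock on the table. On the bamboo board that has the salt cellar, lay the steel ladle in the long recess and stand the tall narrow jar in the small round recess; on the board that has the cup, lay the bamboo stirrer in the long recess, set the ceramic dish in the large round recess and stand the squat wide jar upright inside the dish. Set the jars and the dish down without letting them fall, and leave the salt cellar and the cup in their places.

Things in the scene. Friction and masses are not known exactly. Their poses are not given: they have to be found in the camera images.
- soup_board: Soup-set board, bamboo, fixed, 240 x 150 x 14 mm; has the salt cellar and a SMALL round recess. Origin: centre of underside; x along its length, z up; yaw within 0.2 rad of world. Recesses are 6 mm deep (floor at z 8 mm), centres (x, y) mm: long one for the ladle, 215 x 70, at (0, -32); round one for the tall jar, 54 across, at (-60, 39); square one, 54, for the cellar, at (60, 39).
- tea_board: Tea-set board, bamboo, fixed, 240 x 160 x 14 mm; has the cup and a LARGE round recess. Origin: centre of underside; x along its length, z up; yaw within 0.2 rad of world. Recesses are 6 mm deep (floor at z 8 mm), centres (x, y) mm: long one for the stirrer, 190 x 52, at (0, -48); round one for the dish, 88 across, at (-60, 28); square one, 54, for the cup, at (70, 30).
- ladle: Small steel ladle, about 120 g, 191 mm long, lying mouth up. Origin: at half its length on the plane it lies on; x points to the bowl, z up. Bowl 52 mm across, 24 high, centred at x = 70 mm. Handle bar 10 mm wide: level from the bowl to x = -30 (top 24, underside 18 mm up), then slopes down to its end at x = -95 resting on the table. Balances near x = 19. May lie either way round in its recess.
- stirrer: Bamboo stirrer, about 30 g, 168 mm long, lying flat: straight square stick 12 mm wide and 12 high, with a flat paddle 24 wide, 9 high and 46 long at its +x end. Origin: at half its length, on its underside; x towards the paddle, z up. Balances near x = 7 mm. May lie either way round in its recess.
- tall_jar: The tall narrow clear jar with a red twist cap: 34 mm diameter (cap too), 74 mm high, the cap being the top 16 mm; closed, about 70 g, standing. Origin: centre of its underside, z up.
- squat_jar: The squat wide clear jar with a red twist cap: 46 mm diameter (cap too), 50 mm high, the cap being the top 16 mm; closed, about 100 g, standing. Origin: centre of its underside, z up.
- dish: Small round straight-sided glazed ceramic dish, open on top: 69 mm outside diameter, 26 mm high, wall 4 mm (61 mm inside), floor 5 mm thick, about 110 g. Origin: centre of its underside, z up.
- cellar: Lidded salt cellar, white pot with a dark wooden lid and knob, 45 mm diameter, 41 mm high, already standing loose in the square recess of the soup board; it stays there. Origin: centre of its underside, z up.
- cup: Small white handleless cup, 47 mm across the rim, 46 mm high, already standing loose in the square recess of the tea board; it stays there. Origin: centre of its underside, z up.
Not all that is in view belongs to the job. What is shaped like the squat_jar but green or yellow is not meant.

How it is judged (in metres and radians):
At the end, for the whole second after the job is handed in: Ladle, stirrer, tall jar and dish each rest on the floor of their own recess (3 mm in height; jar and dish within 13 mm of its centre, long things within 17 mm along and 23 mm across), squat jar on the dish's floor within 12 mm; all upright, still; cellar and cup within 20 mm of their start (x of ladle in the frame of soup_board between -0.017 and 0.017 m and y of ladle in the frame of soup_board between -0.055 and -0.009 m and z of ladle in the frame of soup_board between 0.005 and 0.011 m and angle between each of ladle, stirrer's own z axis and vertical below 0.05 rad and angle between the x axis of ladle and the x axis of soup_board, either way round below 0.3 rad and x of tall_jar in the frame of soup_board between -0.073 and -0.047 m and y of tall_jar in the frame of soup_board between 0.026 and 0.052 m and z of tall_jar in the frame of soup_board between 0.005 and 0.011 m and angle between each of tall_jar, dish, squat_jar's own z axis and vertical below 0.06 rad and x of stirrer in the frame of tea_board between -0.016 and 0.016 m and y of stirrer in the frame of tea_board between -0.071 and -0.025 m and z of stirrer in the frame of tea_board between 0.005 and 0.011 m and angle between the x axis of stirrer and the x axis of tea_board, either way round below 0.25 rad and x of dish in the frame of tea_board between -0.073 and -0.047 m and y of dish in the frame of tea_board between 0.015 and 0.041 m and z of dish in the frame of tea_board between 0.005 and 0.011 m and horizontal distance between squat_jar and dish below 0.012 m and z of squat_jar in the frame of dish between 0.002 and 0.008 m and linear speed of each of ladle, tall_jar, stirrer, dish, squat_jar below 0.02 m/s and angular speed of each of ladle, tall_jar, stirrer, dish, squat_jar below 0.2 rad/s and distance of each of cellar, cup from where it was at the start of the episode below 0.02 m and angle between each of cellar, cup's own z axis and vertical below 0.2 rad); the robot touches nothing.
It fails at once if the salt cellar or the cup is shifted more than 20 mm from its start or tipped (distance of any of cellar, cup from where it was at the start of the episode above 0.02 m or angle between any of cellar, cup's own z axis and vertical above 0.3 rad).
It fails at once if a jar or the dish is let fall (drops free of the fingers faster than 0.7 m/s, that is from more than about 25 mm) ((linear speed of tall_jar above 0.7 m/s and contact force between the fingers and tall_jar below 0.05 N) or (linear speed of squat_jar above 0.7 m/s and contact force between the fingers and squat_jar below 0.05 N) or (linear speed of dish above 0.7 m/s and contact force between the fingers and dish below 0.05 N)).
It also fails if it takes over 122 s, if anything falls off the work surface, if the arm or the gripper's body presses on something with over 40 N, if the wrist force passes 120 N, or if a joint passes its speed limit or range.

### The arm

A 6-joint arm with a two-finger parallel gripper is mounted at the origin on the work surface. World frame = base frame: x ahead of the robot, y to its left, z up, the work surface at z = 0. Lengths are in m, angles in degrees, forces in N, time in s.
With the tool pointing down it reaches from about 0.375 to 0.9 m from the base axis. Payload 3.1 kg.
Tool frame: the origin (TCP) lies on the centre line of the jaws, within the pads' length; the fingertips stand 25 mm ahead of it and the grasp point (between the pads) lies 6 mm ahead of it; y points along the fingers, x is the direction in which the jaws open and shut, and the axes are right-handed (so a half turn about y gives the same grasp; the last joint's range is limited). The gripper opens to 87 mm and grips with 3 to 60 N. Pads are 19 mm wide; open, the fingers measure 117 mm over their backs; the gripper's body (75 mm by 190 mm) begins 51 mm behind the grasp point.
Start: joints at [-80.988, 30.224, 82.088, -0, 67.689, -10.227], TCP at [0.206, -0.59, 0.211] pointing down, gripper open.
Joint ranges: [-176.69, 176.69], [-43.24, 126.21], [12.49, 139.97], [-82, 262], [0, 151.66], [-163.58, 163.58]. Speed limits (degrees/s): [159.86, 159.86, 180, 180, 180, 180].

### API

Orientations are given as a 3x3 rotation matrix whose columns are the frame's x, y, z axes.
In Python, from rig import * gives the robot as it stands.
- The arm moves only by the tool play_rows, never from a script. Its argument "commands" is a list of rows, each a list of 2 entries, a list of its own where there are three numbers: the shift along the world's x, y, z in m, then the turn, a rotation vector about the world's x, y, z in rad. A call has 1 to 10 rows; each row is the pose to reach, as a shift and turn from the pose commanded when the call began; what a row does not reach only later rows make up. A row lasts 1/8 s, in which the tool goes at most 62.5 mm and 10.7 degrees, less where a joint would pass 70% of its speed; a pose out of reach is approached as far as the arm can. A call with a gripper value outside its range is refused whole. "gripper" is the finger opening in m, from 0 to 0.087, set as the call begins (left out, the last holds). The fingers move at their own pace and stop on an object; the grip force is fixed at half the most. Time passes only in rows, so rows that repeat a pose let the fingers close. It gives the time, the measured TCP pose, the force and the opening at its end, in the units of the state.
- read_state(): the state, without advancing time (a new reading comes with each control period).
- capture(name): name is "scene" or "top" or "wrist"; returns a dict with "frame" (420x560x3 uint8, red, green, blue), "depth" (420x560 float32, m along the optical axis (not along the pixel's ray), 0 where there is no reading), "mtx" (3x3 intrinsics, pixels), "dist_coeffs" ([k1, k2, p1, p2, k3] as OpenCV has them; the pictures are not rectified), "cam_to_world" (4x4, takes a point from camera to world coordinates); the wrist camera has in their place "hand_eye" (4x4, takes a point from camera to tool coordinates, whose origin is the TCP and whose axes are the tool frame's). Camera axes: x right, y down, z forward; pixel columns grow to the right and rows downward; lengths in m; the calibration is good to about 2 mm. A picture is of the moment at which its call begins: read the wrist's pose just before it.
- hand_in(): hands the job in, once; it reports no verdict.
The state is a dict: "time_s": time; "joint_positions": joint angles; "qvel": joint speeds; "tau": joint torques, N m; "position": TCP position; "tcp_rot": TCP orientation; "force": force on the tool from outside, world axes, zero at the start; "moment": the same for the moment, N m; "opening": opening from 0.0 (shut) to 1.0 (fully open).
Only numpy, scipy, OpenCV 4.12 (cv2) and the standard library are available. Lean on these libraries where they do the work, as an engineer would, in place of code of your own. Each camera call takes 0.05 s, during which the arm holds its last target. There are 200 camera calls.

## Working session

There is one attempt and no reset: what is moved stays moved. The work goes in short steps, Python scripts to look and compute and a tool call to move; the robot and the scene stay as the last step left them, time stands still between calls to the robot, and variables do not carry over. Pictures are saved under pics/ and viewed, about 12 in all and at most 16, crops included, and the job is handed in when it is done.

Besides the shell and the picture viewer there is one more tool, called in YAML: its name, and indented under it one key for each argument. play_rows: Moves the arm, as the interface text tells. Its arguments: {"type":"object","properties":{"commands":{"type":"array"},"gripper":{"type":"number"}},"required":["commands"]}

```bash
ls; mkdir -p pics
cat > h.py <<'E'
from rig import *
import numpy as np, cv2
def save(c,n): cv2.imwrite(f'pics/{n}.png',c['frame'][:,:,::-1])
def T(c,st=None):
    if 'cam_to_world' in c: return np.array(c['cam_to_world'])
    M=np.eye(4); M[:3,:3]=np.array(st['tcp_rot']); M[:3,3]=st['position']
    return M@np.array(c['hand_eye'])
def ray(c,uv,z,st=None):
    "pixels -> points on plane z"
    p=cv2.undistortPoints(np.array(uv,float).reshape(-1,1,2),np.array(c['mtx']),np.array(c['dist_coeffs'])).reshape(-1,2)
    M=T(c,st); d=np.c_[p,np.ones(len(p))]@M[:3,:3].T
    return M[:3,3]+d*((z-M[2,3])/d[:,2])[:,None]
def cloud(c,st=None):
    h,w=c['depth'].shape; v,u=np.mgrid[:h,:w]
    p=cv2.undistortPoints(np.stack([u,v],-1).astype(float).reshape(-1,1,2),np.array(c['mtx']),np.array(c['dist_coeffs'])).reshape(-1,2)
    z=c['depth'].reshape(-1,1); M=T(c,st)
    P=(np.c_[p,np.ones(len(p))]*z)@M[:3,:3].T+M[:3,3]; P[z[:,0]==0]=np.nan
    return P.reshape(h,w,3)
E
python3 - <<'E'
from h import *
for n in('scene','top'):
    c=capture(n); save(c,n); print(n,np.round(c['cam_to_world'],3).tolist(),np.round(c['mtx'],1).tolist())
    np.save(n,c,allow_pickle=True)
s=read_state();print(s)
E
```

```text
pics
scene [[0.744, 0.475, -0.47, 1.027], [0.668, -0.548, 0.504, -0.521], [-0.019, -0.689, -0.725, 0.825], [0.0, 0.0, 0.0, 1.0]] [[535.0, 0.0, 283.9], [0.0, 535.0, 218.0], [0.0, 0.0, 1.0]]
top [[0.023, -0.999, 0.049, 0.472], [-0.999, -0.021, 0.027, -0.001], [-0.026, -0.05, -0.998, 1.087], [0.0, 0.0, 0.0, 1.0]] [[515.0, 0.0, 279.8], [0.0, 515.0, 217.3], [0.0, 0.0, 1.0]]
{'time_s': 0.1, 'joint_positions': array([-8.09863935e+01,  3.02743292e+01,  8.21499399e+01, -1.67728852e-03,
        6.76909542e+01, -1.02275981e+01]), 'qvel': array([-0.05374767, -0.12614777, -0.11875033, -0.12865596, -0.05012253,
        0.0215362 ]), 'tau': array([-2.26035850e-04, -4.40987062e+01, -1.77149695e+01,  6.34814682e-02,
        5.33701340e-02, -4.77425817e-05]), 'position': array([ 0.20587103, -0.58937848,  0.21015717]), 'tcp_rot': array([[ 3.29555894e-01, -3.41813640e-04,  9.44136005e-01],
       [-9.44133983e-01,  1.98194653e-03,  3.29555905e-01],
       [-1.98387379e-03, -9.99997978e-01,  3.30444288e-04]]), 'force': array([-0.52937083,  1.03140462, -1.17185663]), 'moment': array([ 0.03553255,  0.00732427, -0.03491795]), 'opening': 0.9985151261742695}
```

View pics/top.png

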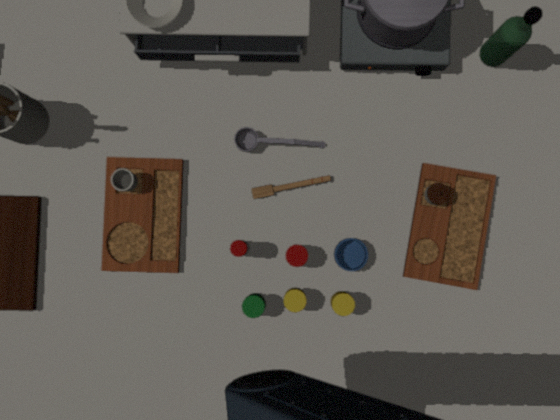

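View pics/scene.png

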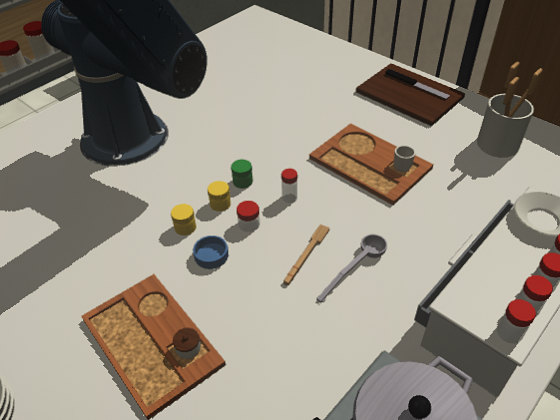

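Both boards, the ladle (top view bowl 247,139, handle end 324,144), stirrer (paddle 262,191, end 330,179), tall jar (239,248), squat jar (297,255) and dish (351,254) are visible. The tea board (cup) is left and the soup board (cellar) is right.

```bash
cat > m.py <<'E'
from h import *
c=np.load('top.npy',allow_pickle=True).item(); f=c['frame']; hsv=cv2.cvtColor(f,cv2.COLOR_RGB2HSV); P=cloud(c)
def blobs(mask,box,mina=30):
    m=np.zeros(mask.shape,np.uint8); u0,v0,u1,v1=box; m[v0:v1,u0:u1]=mask[v0:v1,u0:u1]
    cs,_=cv2.findContours(m,cv2.RETR_EXTERNAL,cv2.CHAIN_APPROX_NONE)
    return max(cs,key=cv2.contourArea)
H,S,V=[hsv[...,i].astype(int) for i in range(3)]
def circ(name,mask,box,z):
    k=blobs(mask,box); w=ray(c,k.reshape(-1,2),z)[:,:2].astype(np.float32)*1000
    (x,y),r=cv2.minEnclosingCircle(w); e=cv2.fitEllipse(w); print(name,'circle',np.round([x,y,r],1),'ell',np.round(e[0],1),np.round(e[1],1))
red=((H<8)|(H>172))&(S>150)
circ('tall',red,(225,230,260,265),.074)
circ('squat',red,(280,235,315,275),.050)
circ('dish',(H>95)&(H<125)&(S>90),(325,230,380,280),.026)
for n,box,z in(('tea',(90,145,195,285),.014),('soup',(395,150,510,300),.014)):
    k=blobs((S>90)&(H<25),box); w=ray(c,cv2.convexHull(k).reshape(-1,2),z)[:,:2].astype(np.float32)*1000
    r=cv2.minAreaRect(w); print(n,np.round(r[0],1),np.round(r[1],1),round(r[2],2)); print(np.round(cv2.boxPoints(r)).tolist())
def line(n,mask,box,z):
    k=blobs(mask,box); w=ray(c,k.reshape(-1,2),z)[:,:2].astype(np.float32)*1000
    r=cv2.minAreaRect(w); print(n,np.round(r[0],1),np.round(r[1],1),round(r[2],2)); print(np.round(cv2.boxPoints(r)).tolist())
line('stirrer',(S>80)&(H<25),(245,165,340,205),.010)
zz=P[...,2]; print('table z',np.nanmedian(zz[200:230,200:230]))
lad=np.linalg.norm(f.astype(int)-np.median(f[150:170,230:330].reshape(-1,3),0),axis=-1)>25
line('ladle',lad,(228,120,335,158),.02)
cv2.imwrite('pics/crop.png',cv2.resize(np.hstack([f[110:210,225:345][:,:,::-1],cv2.cvtColor((lad*255).astype(np.uint8),cv2.COLOR_GRAY2BGR)[110:210,225:345]]),None,fx=3,fy=3))
E
python3 m.py
```

```text
tall circle [460.1 106.2  16.3] ell [459.8 106.2] [28.3 31.1]
squat circle [447.4  -8.4  21.6] ell [447.5  -8.6] [40.8 41.5]
dish circle [ 451.7 -119.2   33.4] ell [ 451.9 -119.4] [62.9 65.6]
tea [525.2 316.7] [161.8 238.7] 89.57
[[405.0, 237.0], [644.0, 235.0], [645.0, 397.0], [406.0, 398.0]]
soup [ 515.3 -321.3] [152.3 238.7] 80.89
[[385.0, -378.0], [621.0, -415.0], [645.0, -265.0], [410.0, -227.0]]
stirrer [592.1   5.9] [ 22.3 166.6] 12.5
[[563.0, 85.0], [599.0, -78.0], [621.0, -73.0], [585.0, 90.0]]
table z 0.0009012303907536268
ladle [674.1  32.3] [194.4  53.3] 80.2
[[631.0, -59.0], [684.0, -68.0], [717.0, 124.0], [664.0, 133.0]]
```

View pics/crop.png

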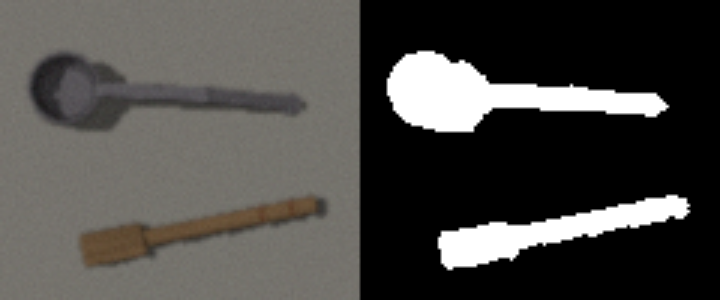

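```bash
cat >> m.py <<'E'
print('----')
b=ray(c,[(245.7,139.3)],.024)[0]; e=ray(c,[(326.7,144.7)],.003)[0]; m=ray(c,[(291,141.5)],.024)[0]
print('ladle bowl,end,mid(px291)',np.round(b*1000),np.round(e*1000),np.round(m*1000))
cork=(S>60)&(H<25)&(V>np.percentile(V[160:270,155:180],15))
circ('tea round',cork,(106,222,149,266),.008); circ('soup round',cork,(412,237,440,266),.008)
line('tea long',cork,(153,165,182,265),.008); line('soup long',cork,(438,172,492,285),.008)
circ('cupbox',(S<60)&(V>60),(105,165,140,195),.054)
E
python3 m.py | sed -n '/----/,$p'
python3 -c "
from h import *
c=capture('wrist');print(np.round(c['hand_eye'],3).tolist(),np.round(c['mtx'],0).tolist())"
```

```text
----
ladle bowl,end,mid(px291) [685. 103.  24.] [681. -67.   3.] [683.   8.  24.]
tea round circle [462.  333.5  53. ] ell [464.1 339.8] [86.  97.2]
soup round circle [ 461.7 -275.9   39.6] ell [ 459.4 -277.8] [53.7 64.3]
tea long [520.9 267.2] [ 52.6 199.5] 89.62
[[421.0, 242.0], [620.0, 240.0], [621.0, 293.0], [421.0, 294.0]]
soup long [ 512.4 -360.1] [ 76.4 235.8] 81.07
[[390.0, -380.0], [623.0, -416.0], [635.0, -341.0], [402.0, -304.0]]
cupbox circle [593.  348.5  23.9] ell [593.2 348.4] [44.9 45.5]
[[1.0, 0.0, 0.0, -0.0], [-0.0, -0.268, 0.963, -0.174], [0.0, -0.963, -0.268, 0.073], [0.0, 0.0, 0.0, 1.0]] [[357.0, 0.0, 275.0], [0.0, 357.0, 209.0], [0.0, 0.0, 1.0]]
```

play_rows:
  commands:
    - [[0.3,0.4,-0.03],[0,0,0.776]]
    - [[0.3,0.4,-0.03],[0,0,0.776]]
    - [[0.3,0.4,-0.03],[0,0,0.776]]
    - [[0.3,0.4,-0.03],[0,0,0.776]]
    - [[0.3,0.4,-0.03],[0,0,0.776]]
    - [[0.3,0.4,-0.03],[0,0,0.776]]
    - [[0.3,0.4,-0.03],[0,0,0.776]]
    - [[0.3,0.4,-0.03],[0,0,0.776]]
    - [[0.3,0.4,-0.03],[0,0,0.776]]
  gripper: 0.05

```text
time_s: 1.27
position: [0.5075, -0.186, 0.1806]
tcp_rot: [[0.9, -0.0, 0.437], [-0.437, 0.001, 0.9], [-0.001, -1.0, 0.001]]
force: [-0.6, -0.3, 0.1]
opening: 0.577
```

play_rows:
  commands:
    - [[0.178,0.237,0],[0,0,0.46]]
    - [[0.178,0.237,0],[0,0,0.46]]
    - [[0.178,0.237,0],[0,0,0.46]]
    - [[0.178,0.237,0],[0,0,0.46]]
    - [[0.178,0.237,0],[0,0,0.46]]
    - [[0.178,0.237,0],[0,0,0.46]]
    - [[0.178,0.237,0],[0,0,0.46]]

```text
time_s: 2.15
position: [0.6831, 0.0455, 0.1804]
tcp_rot: [[1.0, -0.002, -0.0], [0.0, -0.001, 1.0], [-0.002, -1.0, -0.001]]
force: [-0.8, -0.6, 0.5]
opening: 0.574
```

Run:
```python
from h import *
s=read_state(); c=capture('wrist'); save(c,'w1'); np.save('w1',(c,s),allow_pickle=True) if 0 else __import__('pickle').dump((c,s),open('w1.pkl','wb'))
print(s['time_s'],s['position'],s['joint_positions'],np.round(s['tcp_rot'],3).tolist(),s['opening'],s['force'])
```

```text
2.15 [0.68307858 0.04552882 0.1804396 ] [-5.49226082e+00  3.67782581e+01  7.43751112e+01 -5.84651649e-02
  6.89539744e+01 -5.49156250e+00] [[1.0, -0.002, -0.0], [0.0, -0.001, 1.0], [-0.002, -1.0, -0.001]] 0.5738153423311102 [-0.82466164 -0.55491449  0.45351387]
```

View pics/w1.png

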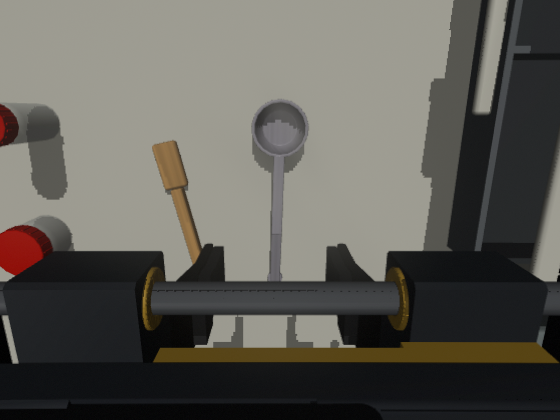

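The wrist view shows the ladle between the jaws: bowl at (280,128), handle through (279,165), slope break about (276,235). The stirrer paddle is near (170,165) and its stick passes (192,240).

Run:
```python
from h import *; import pickle
c,s=pickle.load(open('w1.pkl','rb'))
print(np.round(ray(c,[(280,128),(279,165),(276,235),(267.5,0)],.024,s)*1000,1))
print('stir',np.round(ray(c,[(165.5,143.5),(179,188),(193.5,250)],.010,s)*1000,1))
```

```text
[[687.4 103.   24. ]
 [686.6  69.5  24. ]
 [684.    0.7  24. ]
 [676.6 205.7  24. ]]
stir [[578.7  87.8  10. ]
 [588.4  44.6  10. ]
 [598.7 -20.9  10. ]]
```

play_rows:
  commands:
    - [[0.002,0.001,-0.05],[0,0,-0.033]]
    - [[0.002,0.001,-0.1],[0,0,-0.033]]
    - [[0.002,0.001,-0.125],[0,0,-0.033]]
    - [[0.002,0.001,-0.144],[0,0,-0.033]]
    - [[0.002,0.001,-0.144],[0,0,-0.033]]
    - [[0.002,0.001,-0.144],[0,0,-0.033]]

```text
time_s: 2.95
position: [0.687, 0.0473, 0.0385]
tcp_rot: [[0.999, 0.002, 0.033], [-0.033, -0.0, 0.999], [0.003, -1.0, -0.0]]
force: [-0.4, -0.4, -0.0]
opening: 0.576
```

play_rows:
  commands:
    - [[0,0,0],[0,0,0]]
    - [[0,0,0],[0,0,0]]
    - [[0,0,0],[0,0,0]]
    - [[0,0,0],[0,0,0]]
    - [[0,0,0],[0,0,0]]
    - [[0,0,0],[0,0,0]]
    - [[0,0,0],[0,0,0]]
    - [[0,0,0],[0,0,0]]
  gripper: 0.0

```text
time_s: 3.95
position: [0.686, 0.0479, 0.037]
tcp_rot: [[0.999, -0.0, 0.032], [-0.032, 0.0, 0.999], [-0.0, -1.0, 0.0]]
force: [-0.4, 0.4, -0.6]
opening: 0.008
```

Run:
```python
from h import *
c=capture('scene'); cv2.imwrite('pics/s2.png',cv2.resize(c['frame'][120:330,250:530][:,:,::-1],None,fx=2.5,fy=2.5))
print(read_state()['opening'])
```

```text
0.0042217189539751196
```

View pics/s2.png

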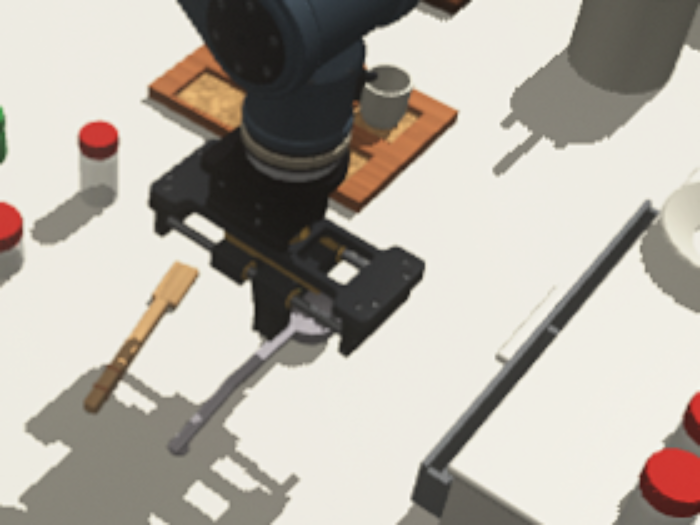

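Run:
```python
from h import *
c=capture('scene'); M=np.linalg.inv(T(c))
def pr(p): return cv2.projectPoints(np.array(p,float).reshape(-1,1,3),cv2.Rodrigues(M[:3,:3])[0],M[:3,3],np.array(c['mtx']),np.array(c['dist_coeffs']))[0].reshape(-1,2)
p=pr([[.686,.048,.012],[.686,.048,.037],[.687,.103,.024],[.684,.0007,.024],[.681,-.067,.003]])
print(np.round(p,1)); print(np.round((p-[250,120])*2.5))
o=np.load('scene.npy',allow_pickle=True).item()
cv2.imwrite('pics/s3.png',np.vstack([cv2.resize(x[210:310,300:400][:,:,::-1],(580,580//2+0) if 0 else (400,400)) for x in []]) if 0 else cv2.resize(np.hstack([x['frame'][215:315,305:405][:,:,::-1] for x in (o,c)]),None,fx=4,fy=4))
```

```text
[[356.9 262.6]
 [358.  254.3]
 [374.5 242.6]
 [341.5 272.9]
 [317.1 301. ]]
[[267. 356.]
 [270. 336.]
 [311. 306.]
 [229. 382.]
 [168. 452.]]
```

View pics/s3.png

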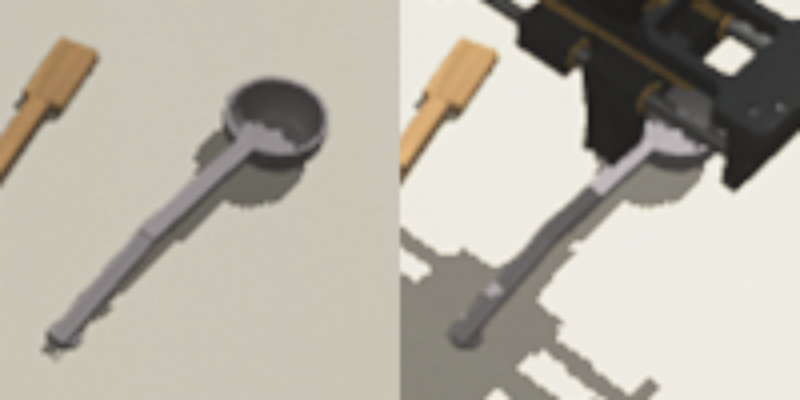

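Run:
```python
from h import *
c=capture('scene'); P=cloud(c); g=c['frame'].sum(-1)
for u in range(352,360): 
    print(u,[(v,int(g[v,u]),np.round(P[v,u]*1000).tolist()) for v in range(246,264,3)])
s=read_state();w=capture('wrist'); save(w,'w2'); print(s['position'])
```

```text
352 [(246, 74, [679.0, 34.0, 68.0]), (249, 84, [679.0, 35.0, 59.0]), (252, 391, [679.0, 37.0, 49.0]), (255, 710, [660.0, 69.0, -5.0]), (258, 708, [667.0, 59.0, 0.0]), (261, 480, [681.0, 37.0, 23.0])]
353 [(246, 103, [680.0, 36.0, 67.0]), (249, 106, [682.0, 35.0, 61.0]), (252, 262, [681.0, 37.0, 51.0]), (255, 664, [662.0, 69.0, -3.0]), (258, 622, [668.0, 62.0, -1.0]), (261, 538, [682.0, 39.0, 22.0])]
354 [(246, 109, [683.0, 36.0, 70.0]), (249, 114, [683.0, 36.0, 61.0]), (252, 90, [684.0, 37.0, 52.0]), (255, 486, [665.0, 69.0, -1.0]), (258, 486, [669.0, 62.0, -1.0]), (261, 567, [684.0, 40.0, 23.0])]
355 [(246, 110, [684.0, 37.0, 70.0]), (249, 115, [685.0, 36.0, 62.0]), (252, 108, [686.0, 36.0, 55.0]), (255, 365, [667.0, 69.0, 0.0]), (258, 540, [681.0, 47.0, 23.0]), (261, 567, [685.0, 42.0, 22.0])]
356 [(246, 112, [687.0, 36.0, 73.0]), (249, 114, [688.0, 35.0, 65.0]), (252, 112, [688.0, 36.0, 56.0]), (255, 247, [690.0, 35.0, 50.0]), (258, 570, [684.0, 46.0, 25.0]), (261, 572, [688.0, 41.0, 25.0])]
357 [(246, 108, [689.0, 35.0, 75.0]), (249, 109, [690.0, 35.0, 67.0]), (252, 107, [692.0, 34.0, 61.0]), (255, 105, [692.0, 35.0, 51.0]), (258, 563, [685.0, 48.0, 25.0]), (261, 520, [688.0, 44.0, 22.0])]
358 [(246, 104, [nan, nan, nan]), (249, 105, [694.0, 33.0, 72.0]), (252, 106, [694.0, 34.0, 63.0]), (255, 92, [695.0, 33.0, 55.0]), (258, 564, [686.0, 51.0, 23.0]), (261, 346, [689.0, 46.0, 21.0])]
359 [(246, 103, [695.0, 33.0, 81.0]), (249, 107, [695.0, 35.0, 71.0]), (252, 103, [695.0, 36.0, 62.0]), (255, 319, [694.0, 38.0, 50.0]), (258, 577, [687.0, 52.0, 23.0]), (261, 280, [689.0, 50.0, 17.0])]
[0.68597829 0.04791622 0.03705259]
```

View pics/w2.png

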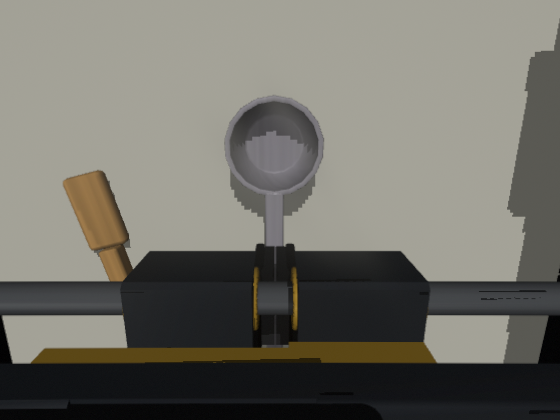

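Run:
```python
from h import *
s=read_state();w=capture('wrist');P=cloud(w,s)
print('table',np.round(P[100,400]*1000),np.round(P[50,100]*1000),'bowl rim',np.round(P[97:100,275]*1000).tolist())
print('handle',np.round(P[215,274]*1000))
for v in range(244,300,4): print(v,np.round(P[v,[262,270,288]]*1000).tolist())
c=capture('scene');P=cloud(c);g=c['frame'].sum(-1)
m=(g<150)&(np.abs(P[...,0]-.686)<.05)&(np.abs(P[...,1]-.048)<.02)
q=P[m]; 
for z in range(30,140,10):
    k=q[(q[:,2]>z/1000)&(q[:,2]<z/1000+.01)]
    if len(k): print(z,len(k),np.round(k.min(0)*1000),np.round(k.max(0)*1000))
```

```text
table [759. 124.  -0.] [594. 155.   1.] bowl rim [[689.0, 127.0, 24.0], [689.0, 127.0, 25.0], [689.0, 126.0, 24.0]]
handle [686.  66.  25.]
244 [[680.0, 59.0, 50.0], [683.0, 49.0, 24.0], [693.0, 59.0, 50.0]]
248 [[680.0, 59.0, 55.0], [684.0, 58.0, 51.0], [692.0, 59.0, 54.0]]
252 [[680.0, 59.0, 60.0], [684.0, 58.0, 57.0], [692.0, 59.0, 60.0]]
256 [[681.0, 59.0, 64.0], [684.0, 58.0, 62.0], [692.0, 59.0, 64.0]]
260 [[681.0, 60.0, 70.0], [684.0, 58.0, 66.0], [692.0, 59.0, 68.0]]
264 [[681.0, 59.0, 73.0], [684.0, 58.0, 71.0], [692.0, 59.0, 74.0]]
268 [[681.0, 58.0, 74.0], [684.0, 58.0, 74.0], [692.0, 58.0, 75.0]]
272 [[681.0, 58.0, 77.0], [684.0, 58.0, 78.0], [692.0, 58.0, 78.0]]
276 [[681.0, 58.0, 81.0], [684.0, 58.0, 82.0], [691.0, 59.0, 84.0]]
280 [[681.0, 58.0, 85.0], [684.0, 58.0, 85.0], [691.0, 59.0, 88.0]]
284 [[684.0, 81.0, 134.0], [686.0, 81.0, 133.0], [690.0, 81.0, 133.0]]
288 [[684.0, 81.0, 135.0], [686.0, 80.0, 134.0], [690.0, 80.0, 134.0]]
292 [[684.0, 80.0, 136.0], [686.0, 80.0, 135.0], [690.0, 80.0, 135.0]]
296 [[684.0, 80.0, 137.0], [686.0, 79.0, 136.0], [690.0, 79.0, 136.0]]
40 1 [694.  52.  50.] [694.  52.  50.]
50 38 [679.  33.  51.] [696.  57.  60.]
60 46 [678.  33.  60.] [695.  53.  70.]
70 31 [678.  33.  70.] [696.  45.  80.]
80 22 [676.  32.  80.] [697.  37.  86.]
120 20 [679.  29. 121.] [719.  66. 129.]
130 43 [680.  28. 130.] [720.  67. 140.]
```

The cameras agree that the fingertips are at z ≈ 0.0495 while the reported TCP z is 0.037. The real tips are therefore 12.5 mm above the reported TCP, not 25 mm ahead of it, and the jaws closed above the handle. The ladle is untouched. From here I use tip z = reported z + 0.0125.

play_rows:
  commands:
    - [[0,0,0],[0,0,0]]
    - [[0,0,0],[0,0,0]]
    - [[0,0,0],[0,0,0]]
    - [[0,0,0],[0,0,0]]
    - [[0,0.001,-0.015],[0,0,0]]
    - [[0,0.001,-0.03],[0,0,0]]
    - [[0,0.001,-0.0435],[0,0,0]]
    - [[0,0.001,-0.0435],[0,0,0]]
  gripper: 0.05

```text
time_s: 5.25
position: [0.6843, 0.049, -0.0088]
tcp_rot: [[0.999, -0.004, 0.032], [-0.032, 0.0, 0.999], [-0.004, -1.0, 0.0]]
force: [0.4, -0.7, 0.2]
opening: 0.572
```

play_rows:
  commands:
    - [[0,0,0],[0,0,0]]
    - [[0,0,0],[0,0,0]]
    - [[0,0,0],[0,0,0]]
    - [[0,0,0],[0,0,0]]
    - [[0,0,0],[0,0,0]]
    - [[0,0,0],[0,0,0]]
    - [[0,0,0],[0,0,0]]
  gripper: 0.0

```text
time_s: 6.12
position: [0.686, 0.0489, -0.0062]
tcp_rot: [[0.999, 0.0, 0.032], [-0.032, -0.0, 0.999], [0.0, -1.0, -0.0]]
force: [-0.4, -0.2, 1.6]
opening: 0.108
```

play_rows:
  commands:
    - [[0,0,0.03],[0,0,0]]
    - [[0,0,0.06],[0,0,0]]
    - [[0,0,0.1],[0,0,0]]
    - [[0,0,0.1],[0,0,0]]

```text
time_s: 6.62
position: [0.6889, 0.0488, 0.0972]
tcp_rot: [[0.999, 0.008, 0.032], [-0.032, -0.001, 0.999], [0.008, -1.0, -0.0]]
force: [0.6, -0.6, -1.1]
opening: 0.106
```

play_rows:
  commands:
    - [[-0.04,-0.1,0],[0,0,-0.42]]
    - [[-0.08,-0.2,0],[0,0,-0.85]]
    - [[-0.12,-0.3,0],[0,0,-1.27]]
    - [[-0.16,-0.4045,0],[0,0,-1.697]]
    - [[-0.16,-0.4045,0],[0,0,-1.697]]
    - [[-0.16,-0.4045,0],[0,0,-1.697]]
    - [[-0.16,-0.4045,0],[0,0,-1.697]]
    - [[-0.16,-0.4045,0],[0,0,-1.697]]
    - [[-0.16,-0.4045,0],[0,0,-1.697]]
    - [[-0.16,-0.4045,0],[0,0,-1.697]]

```text
time_s: 7.88
position: [0.525, -0.3551, 0.0919]
tcp_rot: [[-0.156, -0.002, 0.988], [-0.988, 0.002, -0.156], [-0.002, -1.0, -0.002]]
force: [-0.5, 0.2, -0.5]
opening: 0.108
```

Run:
```python
from h import *; import pickle
s=read_state(); c=capture('wrist'); save(c,'w3'); pickle.dump((c,s),open('w3.pkl','wb'))
print(s['time_s'],s['position'],np.round(s['tcp_rot'],3).tolist(),s['opening'])
```

```text
7.875 [ 0.52496065 -0.35511787  0.09194758] [[-0.156, -0.002, 0.988], [-0.988, 0.002, -0.156], [-0.002, -1.0, -0.002]] 0.10837380937490347
```

View pics/w3.png

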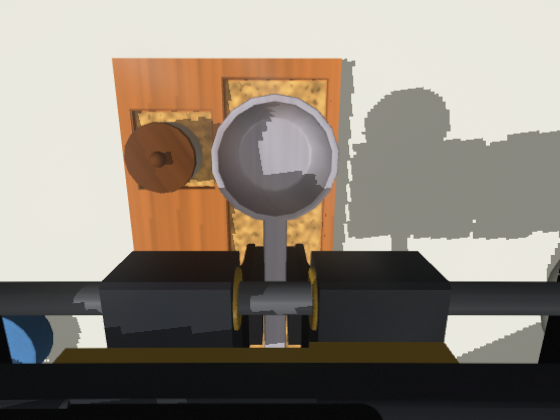

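The ladle is level and centred in the jaws, and the long recess lies beneath it with its far corners near (228,80) and (328,80). The board's far corners are at (113,58) and (342,58), and the cellar (160,158) is clear.

Run:
```python
from h import *; import pickle
c,s=pickle.load(open('w3.pkl','rb'))
A=ray(c,[(113,58),(342,58),(228,80),(328,80)],.014,s)*1000; print(np.round(A,1))
print('bowl',np.round(ray(c,[(275,157)],.124,s)*1000,1))
yw=np.deg2rad(-9.1);R=np.array([[np.cos(yw),-np.sin(yw)],[np.sin(yw),np.cos(yw)]])
for a,l in zip(A,[(120,75),(120,-75),(107.5,3),(107.5,-67)]): print('board centre est',np.round(a[:2]-R@l,1))
```

```text
[[ 645.6 -267.    14. ]
 [ 622.3 -414.8   14. ]
 [ 620.7 -338.6   14. ]
 [ 610.3 -404.2   14. ]]
bowl [[ 579.5 -363.7  124. ]]
board centre est [ 515.2 -322.1]
board centre est [ 515.7 -321.7]
board centre est [ 514.1 -324.6]
board centre est [ 514.8 -321. ]
```

Board pose confirmed, centre (515,-322) and yaw -9.1°. I'll lower and release.

play_rows:
  commands:
    - [[0,0,-0.04],[0,0,0]]
    - [[0,0,-0.075],[0,0,0]]
    - [[0,0,-0.085],[0,0,0]]
    - [[0,0,-0.091],[0,0,0]]
    - [[0,0,-0.091],[0,0,0]]
    - [[0,0,-0.091],[0,0,0]]

```text
time_s: 8.68
position: [0.5268, -0.3562, 0.0038]
tcp_rot: [[-0.157, 0.002, 0.988], [-0.988, -0.002, -0.157], [0.001, -1.0, 0.002]]
force: [-0.5, 0.4, -1.3]
opening: 0.109
```

play_rows:
  commands:
    - [[0,0,0],[0,0,0]]
    - [[0,0,0],[0,0,0]]
    - [[0,0,0],[0,0,0]]
    - [[0,0,0.02],[0,0,0]]
    - [[0,0,0.06],[0,0,0]]
    - [[0,0,0.12],[0,0,0]]
    - [[0,0,0.12],[0,0,0]]
  gripper: 0.03

```text
time_s: 9.55
position: [0.5294, -0.3587, 0.1296]
tcp_rot: [[-0.157, 0.01, 0.987], [-0.987, -0.01, -0.157], [0.008, -1.0, 0.011]]
force: [0.4, 0.2, -0.2]
opening: 0.344
```

Run:
```python
from h import *; import pickle
s=read_state(); c=capture('wrist'); save(c,'w4'); pickle.dump((c,s),open('w4.pkl','wb')); t=capture('top'); cv2.imwrite('pics/t4.png',np.hstack([c['frame'][:,:,::-1][:300],cv2.resize(t['frame'][150:300,390:510][:,:,::-1],(240,300))]))
print(s['time_s'],s['position'],s['opening'])
```

```text
9.55 [ 0.52944058 -0.35871789  0.12963988] 0.3442327916086328
```

View pics/t4.png

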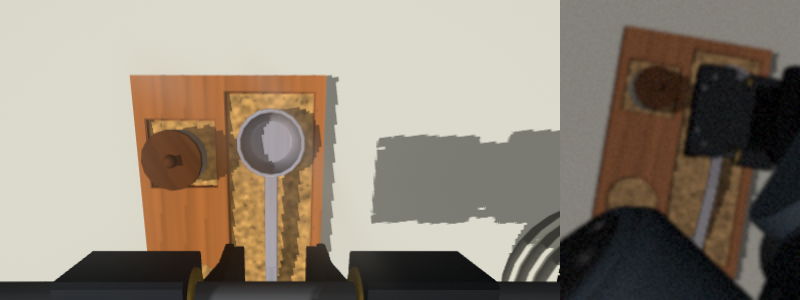

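Ladle lies flat in its recess, bowl at (271,143), cellar undisturbed. Next is the stirrer.

play_rows:
  commands:
    - [[0.066,0.368,-0.06],[0,0,1.929]]
    - [[0.066,0.368,-0.06],[0,0,1.929]]
    - [[0.066,0.368,-0.06],[0,0,1.929]]
    - [[0.066,0.368,-0.06],[0,0,1.929]]
    - [[0.066,0.368,-0.06],[0,0,1.929]]
    - [[0.066,0.368,-0.06],[0,0,1.929]]
    - [[0.066,0.368,-0.06],[0,0,1.929]]
    - [[0.066,0.368,-0.06],[0,0,1.929]]
    - [[0.066,0.368,-0.06],[0,0,1.929]]
    - [[0.066,0.368,-0.06],[0,0,1.929]]
  gripper: 0.04

```text
time_s: 10.9
position: [0.5903, 0.0129, 0.061]
tcp_rot: [[0.988, -0.004, -0.152], [0.152, 0.001, 0.988], [-0.004, -1.0, 0.001]]
force: [-0.6, -0.5, 0.5]
opening: 0.461
```

play_rows:
  commands:
    - [[0,0,0],[0,0,0.06]]
    - [[0,0,0],[0,0,0.06]]

```text
time_s: 11.15
position: [0.5906, 0.0127, 0.0612]
tcp_rot: [[0.979, -0.003, -0.204], [0.204, 0.001, 0.979], [-0.003, -1.0, 0.001]]
force: [-0.1, 0.8, -0.3]
opening: 0.46
```

Run:
```python
from h import *; import pickle
s=read_state(); c=capture('wrist'); pickle.dump((c,s),open('w5.pkl','wb'))
print(s['time_s'],s['position'],np.round(s['tcp_rot'],3).tolist(),s['joint_positions'],s['opening'])
hsv=cv2.cvtColor(c['frame'],cv2.COLOR_RGB2HSV).astype(int); m=((hsv[...,1]>90)&(hsv[...,0]<25)).astype(np.uint8); m[245:]=0
k=max(cv2.findContours(m,0,1)[0],key=cv2.contourArea)
w=ray(c,k.reshape(-1,2),.010,s)[:,:2].astype(np.float32)*1000
print(len(k),np.round(cv2.boxPoints(cv2.minAreaRect(w))).tolist())
for y in (10,20,25,30,35,50,60,70,80):
    q=w[np.abs(w[:,1]-y)<1.5]
    if len(q): print(y,q[:,0].min(),q[:,0].max())
t=capture('top');np.save('t5',t,allow_pickle=True)
b=ray(t,[(0,0)],0)
cv2.imwrite('pics/w5.png',np.hstack([c['frame'][:300,:,::-1],cv2.resize(t['frame'][150:300,390:510][:,:,::-1],(240,300))]))
```

```text
11.15 [0.59061932 0.01267796 0.06123261] [[0.979, -0.003, -0.204], [0.204, 0.001, 0.979], [-0.003, -1.0, 0.001]] [-9.60129146e+00  3.93498669e+01  9.36816345e+01  2.54859979e-03
  4.71591626e+01 -2.13603507e+01] 0.4597074163981206
217 [[404.0, 1.0], [413.0, -38.0], [459.0, -29.0], [451.0, 11.0]]
```

View pics/w5.png

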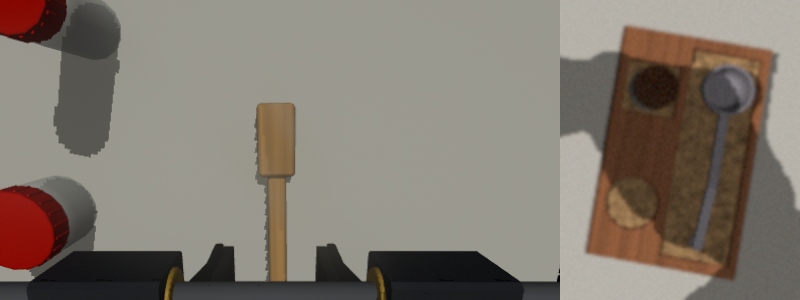

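The ladle sits centred in its recess in the top view. The stirrer is aligned between the jaws, paddle (276,103)-(276,178) and stick at x≈277. Descending to grip.

play_rows:
  commands:
    - [[0,0,-0.03],[0,0,0]]
    - [[0,0,-0.055],[0,0,0]]
    - [[0,0,-0.0685],[0,0,0]]
    - [[0,0,-0.0685],[0,0,0]]
    - [[0,0,-0.0685],[0,0,0]]

```text
time_s: 11.88
position: [0.5926, 0.0123, -0.0053]
tcp_rot: [[0.979, 0.001, -0.204], [0.204, -0.0, 0.979], [0.001, -1.0, -0.0]]
force: [0.7, -0.4, 0.1]
opening: 0.461
```

play_rows:
  commands:
    - [[0,0,0],[0,0,0]]
    - [[0,0,0],[0,0,0]]
    - [[0,0,0],[0,0,0]]
    - [[0,0,0],[0,0,0]]
    - [[0,0,0],[0,0,0]]
    - [[0,0,0],[0,0,0]]
  gripper: 0.0

```text
time_s: 12.62
position: [0.5921, 0.0124, -0.0057]
tcp_rot: [[0.979, 0.0, -0.205], [0.205, -0.0, 0.979], [0.0, -1.0, -0.0]]
force: [-0.4, -0.5, 3.6]
opening: 0.134
```

play_rows:
  commands:
    - [[0,0,0.03],[0,0,0]]
    - [[0,0,0.06],[0,0,0]]
    - [[0,0,0.1],[0,0,0]]
    - [[0,0,0.1],[0,0,0]]

```text
time_s: 13.12
position: [0.5944, 0.0121, 0.0969]
tcp_rot: [[0.979, 0.007, -0.205], [0.205, -0.001, 0.979], [0.006, -1.0, -0.003]]
force: [0.5, -0.0, -1.0]
opening: 0.131
```

play_rows:
  commands:
    - [[-0.01,0.05,0],[0,0,0.18]]
    - [[-0.025,0.1,0],[0,0,0.36]]
    - [[-0.04,0.15,0],[0,0,0.54]]
    - [[-0.055,0.2,0],[0,0,0.72]]
    - [[-0.074,0.256,0],[0,0,0.9]]
    - [[-0.074,0.256,0],[0,0,1.08]]
    - [[-0.074,0.256,0],[0,0,1.26]]
    - [[-0.074,0.256,0],[0,0,1.358]]
    - [[-0.074,0.256,0],[0,0,1.358]]
    - [[-0.074,0.256,0],[0,0,1.358]]

```text
time_s: 14.38
position: [0.5175, 0.2682, 0.0933]
tcp_rot: [[0.008, -0.001, -1.0], [1.0, -0.0, 0.008], [-0.0, -1.0, 0.001]]
force: [0.0, -0.6, -0.3]
opening: 0.127
```

Run:
```python
from h import *; import pickle
s=read_state(); c=capture('wrist'); save(c,'w6'); pickle.dump((c,s),open('w6.pkl','wb'))
print(s['time_s'],s['position'],np.round(s['tcp_rot'],3).tolist(),s['opening'])
```

```text
14.375 [0.51747066 0.26821841 0.09325881] [[0.008, -0.001, -1.0], [1.0, -0.0, 0.008], [-0.0, -1.0, 0.001]] 0.1274735363470662
```

View pics/w6.png

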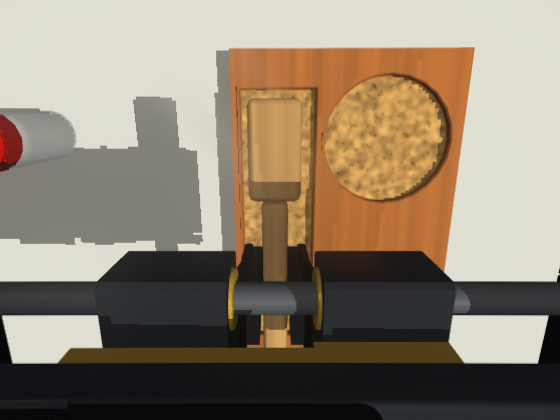

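The stirrer (paddle 275,150) is square over the long recess, whose far corners are at (241,89) and (314,89). The dish recess is centred near (385,137). I'll check against the board corners, then lower.

Run:
```python
from h import *; import pickle
c,s=pickle.load(open('w6.pkl','rb'))
A=ray(c,[(230,49),(473,48),(241,89),(314,89),(385,137)],.014,s)*1000; print(np.round(A,1).tolist())
for a,l in zip(A,[(-120,-80),(-120,80),(-95,-74),(-95,-22),(-60,28)]): print(np.round(a[:2]-l,1))
```

```text
[[405.5, 240.0, 14.0], [406.5, 398.4, 14.0], [430.3, 246.3, 14.0], [430.8, 295.5, 14.0], [462.9, 345.5, 14.0]]
[525.5 320. ]
[526.5 318.4]
[525.3 320.3]
[525.8 317.5]
[522.9 317.5]
```

play_rows:
  commands:
    - [[0,0,-0.04],[0,0,0]]
    - [[0,0,-0.075],[0,0,0]]
    - [[0,0,-0.085],[0,0,0]]
    - [[0,0,-0.091],[0,0,0]]
    - [[0,0,-0.091],[0,0,0]]
    - [[0,0,-0.091],[0,0,0]]

```text
time_s: 15.18
position: [0.5189, 0.2687, 0.0042]
tcp_rot: [[0.007, 0.002, -1.0], [1.0, 0.001, 0.007], [0.001, -1.0, -0.002]]
force: [-0.4, -0.4, -0.1]
opening: 0.13
```

play_rows:
  commands:
    - [[0,0,0],[0,0,0]]
    - [[0,0,0],[0,0,0]]
    - [[0,0,0],[0,0,0]]
    - [[0,0,0.02],[0,0,0]]
    - [[0,0,0.06],[0,0,0]]
    - [[0,0,0.12],[0,0,0]]
    - [[0,0,0.12],[0,0,0]]
  gripper: 0.024

```text
time_s: 16.05
position: [0.5216, 0.2697, 0.128]
tcp_rot: [[0.007, 0.011, -1.0], [1.0, 0.003, 0.007], [0.003, -1.0, -0.011]]
force: [-0.0, 0.4, -0.2]
opening: 0.275
```

play_rows:
  commands:
    - [[-0.01,-0.06,0],[0,0,0]]
    - [[-0.02,-0.12,0],[0,0,0]]
    - [[-0.03,-0.18,0],[0,0,0]]
    - [[-0.04,-0.24,0],[0,0,0]]
    - [[-0.05,-0.3,0],[0,0,0]]
    - [[-0.06,-0.35,-0.01],[0,0,0]]
    - [[-0.066,-0.388,-0.03],[0,0,0]]
    - [[-0.066,-0.388,-0.03],[0,0,0]]
    - [[-0.066,-0.388,-0.03],[0,0,0]]
    - [[-0.066,-0.388,-0.03],[0,0,0]]
  gripper: 0.087

```text
time_s: 17.3
position: [0.452, -0.1184, 0.0932]
tcp_rot: [[0.005, -0.0, -1.0], [1.0, 0.0, 0.005], [0.0, -1.0, 0.0]]
force: [0.7, 0.4, -0.2]
opening: 1.0
```

Run:
```python
from h import *; import pickle
s=read_state(); c=capture('wrist'); pickle.dump((c,s),open('w7.pkl','wb'))
print(s['time_s'],s['position'],np.round(s['tcp_rot'],3).tolist(),s['opening'],np.round(s['joint_positions']))
hsv=cv2.cvtColor(c['frame'],cv2.COLOR_RGB2HSV).astype(int); H,S,V=[hsv[...,i] for i in range(3)]
P=cloud(c,s); m=(H>95)&(H<125)&(S>90)&(P[...,2]>.02)&(P[...,2]<.03)
q=P[m]; print(len(q),np.round(q.min(0)*1000),np.round(q.max(0)*1000))
A=np.c_[2*q[:,:2],np.ones(len(q))]; print('mean-circle fit',np.linalg.lstsq(A,(q[:,:2]**2).sum(1),rcond=None)[0][:2]*1000)
t=capture('top');np.save('t7',t,allow_pickle=True)
cv2.imwrite('pics/w7.png',np.hstack([c['frame'][:400,:,::-1],cv2.resize(t['frame'][150:280,95:190][:,:,::-1],(240,400))]))
```

```text
17.3 [ 0.45198046 -0.11838527  0.09319382] [[0.005, -0.0, -1.0], [1.0, 0.0, 0.005], [0.0, -1.0, 0.0]] 1.0003385920270562 [ -28.   30.  111.    0.   40. -118.]
1551 [ 418. -153.   20.] [485. -86.  29.]
mean-circle fit [ 451.57235218 -119.23646584]
```

View pics/w7.png

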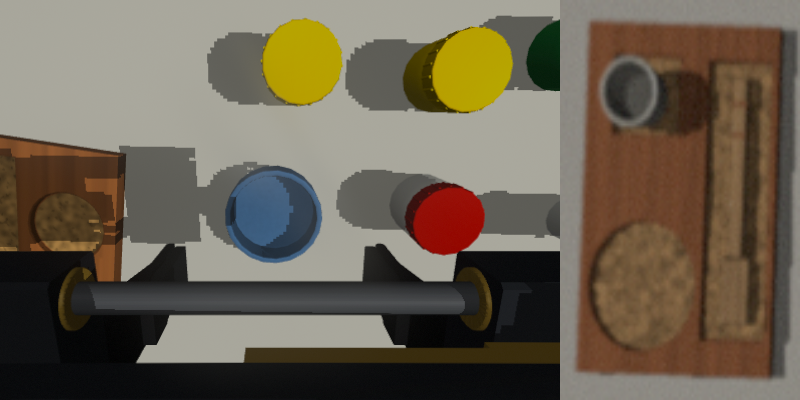

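The stirrer lies in its recess. The dish is at (451.6,-119.2), centred between the open jaws (272,213 in view). Next I grip the dish.

play_rows:
  commands:
    - [[0,0,-0.04],[0,0,0]]
    - [[0,0,-0.07],[0,0,0]]
    - [[0,0,-0.085],[0,0,0]]
    - [[0,0,-0.096],[0,0,0]]
    - [[0,0,-0.096],[0,0,0]]
    - [[0,0,-0.096],[0,0,0]]

```text
time_s: 18.15
position: [0.4525, -0.1197, -0.0023]
tcp_rot: [[0.007, 0.001, -1.0], [1.0, -0.001, 0.007], [-0.001, -1.0, -0.001]]
force: [-0.1, -0.1, -0.2]
opening: 1.0
```

play_rows:
  commands:
    - [[0,0,0],[0,0,0]]
    - [[0,0,0],[0,0,0]]
    - [[0,0,0],[0,0,0]]
    - [[0,0,0],[0,0,0]]
    - [[0,0,0],[0,0,0]]
    - [[0,0,0],[0,0,0]]
  gripper: 0.0

```text
time_s: 18.9
position: [0.4521, -0.1197, -0.0026]
tcp_rot: [[0.007, 0.001, -1.0], [1.0, -0.0, 0.007], [-0.0, -1.0, -0.001]]
force: [-0.6, -0.5, 6.0]
opening: 0.774
```

play_rows:
  commands:
    - [[0,0,0.03],[0,0,0]]
    - [[0,0,0.06],[0,0,0]]
    - [[0,0,0.1],[0,0,0]]
    - [[0,0,0.12],[0,0,0]]
    - [[0,0,0.12],[0,0,0]]

```text
time_s: 19.52
position: [0.4527, -0.1199, 0.118]
tcp_rot: [[0.007, 0.003, -1.0], [1.0, -0.002, 0.007], [-0.002, -1.0, -0.003]]
force: [0.1, -1.0, -1.4]
opening: 0.778
```

play_rows:
  commands:
    - [[0,0.05,0],[0,0,-0.16]]
    - [[0.002,0.1,0],[0,0,-0.32]]
    - [[0.004,0.15,0],[0,0,-0.48]]
    - [[0.006,0.2,0],[0,0,-0.64]]
    - [[0.008,0.25,0],[0,0,-0.8]]
    - [[0.01,0.3,0],[0,0,-0.96]]
    - [[0.0115,0.35,0],[0,0,-1.12]]
    - [[0.0125,0.4,0],[0,0,-1.28]]
    - [[0.0135,0.44,0],[0,0,-1.44]]
    - [[0.0135,0.465,0],[0,0,-1.571]]

```text
time_s: 20.78
position: [0.4642, 0.347, 0.1148]
tcp_rot: [[1.0, -0.003, 0.01], [-0.01, -0.001, 1.0], [-0.003, -1.0, -0.001]]
force: [0.7, -0.1, -2.4]
opening: 0.777
```

play_rows:
  commands:
    - [[0,0,-0.02],[0,0,0]]
    - [[0,0,-0.05],[0,0,0]]
    - [[0,0,-0.06],[0,0,0]]
    - [[0,0,-0.06],[0,0,0]]

```text
time_s: 21.28
position: [0.4645, 0.3448, 0.0554]
tcp_rot: [[1.0, -0.003, 0.007], [-0.007, -0.002, 1.0], [-0.003, -1.0, -0.002]]
force: [-0.5, -0.1, -0.3]
opening: 0.777
```

Run:
```python
from h import *; import pickle
s=read_state(); c=capture('wrist'); save(c,'w8'); pickle.dump((c,s),open('w8.pkl','wb'))
print(s['time_s'],s['position'],np.round(s['tcp_rot'],3).tolist(),s['opening'])
```

```text
21.275 [0.4644667  0.34479611 0.05543454] [[1.0, -0.003, 0.007], [-0.007, -0.002, 1.0], [-0.003, -1.0, -0.002]] 0.7770444745373922
```

View pics/w8.png

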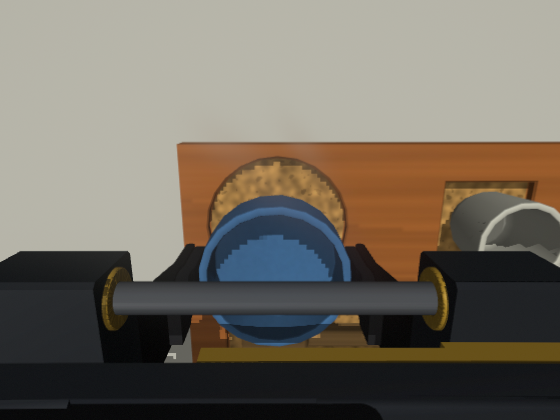

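The dish is held level over the round recess (recess centre about 278,215). The cup is at right (520,230), near the right-hand jaw carriage, so I check that clearance first.

Run:
```python
from h import *; import pickle
c,s=pickle.load(open('w8.pkl','rb')); P=cloud(c,s)*1000
for v in (255,265,275,290,320,340):
    print(v,[np.round(P[v,u]).tolist() for u in (385,400,430,470,520,555)])
q=P[205:240,470:560].reshape(-1,3);q=q[(q[:,2]>40)&(q[:,2]<62)];print('cup',np.round(q.min(0)),np.round(q.max(0)))
b=P[250:400,380:560].reshape(-1,3);b=b[b[:,2]>62];
for z in range(60,140,10):
    k=b[(b[:,2]>=z)&(b[:,2]<z+10)]
    if len(k):print(z,len(k),np.round(k.min(0)),np.round(k.max(0)))
m=(P[...,2]>70)&(P[...,2]<100);d=c['frame'].astype(int);m&=(d[...,2]>d[...,0]+30)
q=P[m];A=np.c_[2*q[:,:2],np.ones(len(q))];print('dish',len(q),np.linalg.lstsq(A,(q[:,:2]**2).sum(1),rcond=None)[0][:2],q.min(0),q.max(0))
```

```text
255 [[535.0, 328.0, 16.0], [545.0, 327.0, 15.0], [504.0, 383.0, 145.0], [514.0, 383.0, 145.0], [526.0, 383.0, 146.0], [613.0, 343.0, 52.0]]
265 [[536.0, 320.0, 15.0], [546.0, 320.0, 15.0], [504.0, 381.0, 147.0], [511.0, 383.0, 151.0], [523.0, 382.0, 151.0], [532.0, 382.0, 150.0]]
275 [[508.0, 356.0, 102.0], [546.0, 314.0, 16.0], [503.0, 379.0, 150.0], [508.0, 383.0, 157.0], [519.0, 383.0, 157.0], [528.0, 382.0, 156.0]]
290 [[491.0, 377.0, 153.0], [494.0, 377.0, 153.0], [501.0, 377.0, 153.0], [506.0, 381.0, 161.0], [518.0, 381.0, 160.0], [524.0, 381.0, 161.0]]
320 [[503.0, 347.0, 119.0], [503.0, 356.0, 133.0], [503.0, 368.0, 152.0], [507.0, 374.0, 161.0], [518.0, 374.0, 161.0], [525.0, 374.0, 161.0]]
340 [[503.0, 341.0, 122.0], [503.0, 349.0, 134.0], [504.0, 362.0, 152.0], [507.0, 370.0, 162.0], [519.0, 369.0, 161.0], [527.0, 369.0, 161.0]]
cup [570. 348.  40.] [615. 371.  56.]
90 30 [506. 355.  94.] [509. 356. 100.]
100 113 [504. 355. 100.] [511. 357. 108.]
110 162 [502. 335. 116.] [503. 349. 120.]
120 383 [502. 337. 120.] [504. 356. 130.]
130 484 [503. 345. 130.] [506. 360. 140.]
dish 4094 [464.33775788 345.9618849 ] [430.63959468 310.91619457  70.00320488] [498.324622   379.48771652  86.46442182]
```

Carriage stays about 35 mm above the cup at final height, and the dish is at (464.3,346), so it can go down.

play_rows:
  commands:
    - [[0.001,0,-0.025],[0,0,0]]
    - [[0.001,0,-0.04],[0,0,0]]
    - [[0.001,0,-0.047],[0,0,0]]
    - [[0.001,0,-0.051],[0,0,0]]
    - [[0.001,0,-0.051],[0,0,0]]
    - [[0.001,0,-0.051],[0,0,0]]

```text
time_s: 22.08
position: [0.4668, 0.3456, 0.0066]
tcp_rot: [[1.0, 0.001, 0.007], [-0.007, 0.0, 1.0], [0.001, -1.0, 0.0]]
force: [0.2, 0.8, -0.4]
opening: 0.783
```

play_rows:
  commands:
    - [[0,0,0],[0,0,0]]
    - [[0,0,0],[0,0,0]]
    - [[0,0,0],[0,0,0]]
    - [[0,0,0],[0,0,0]]
    - [[0,0,0.02],[0,0,0]]
    - [[0,0,0.06],[0,0,0]]
    - [[0,0,0.11],[0,0,0]]
    - [[0,0,0.11],[0,0,0]]
  gripper: 0.082

```text
time_s: 23.08
position: [0.4693, 0.3469, 0.1201]
tcp_rot: [[1.0, 0.008, 0.007], [-0.007, 0.004, 1.0], [0.008, -1.0, 0.004]]
force: [-0.4, 0.3, 0.0]
opening: 0.941
```

```bash
cat >> h.py <<'E'
def discs(c,st,kind,zlo,zhi,box=None):
    "circle fit to points of a colour in a height band"
    P=cloud(c,st); hsv=cv2.cvtColor(c['frame'],cv2.COLOR_RGB2HSV).astype(int); H,S,V=[hsv[...,i] for i in range(3)]
    m={'blue':(H>95)&(H<125)&(S>90),'red':((H<8)|(H>172))&(S>150),'white':S<50}[kind]&(P[...,2]>zlo)&(P[...,2]<zhi)
    if box: m&=(P[...,0]>box[0])&(P[...,0]<box[1])&(P[...,1]>box[2])&(P[...,1]<box[3])
    m=cv2.erode(m.astype(np.uint8),np.ones((2,2)))
    for k in cv2.findContours(m,0,1)[0]:
        if cv2.contourArea(k)<60: continue
        z=np.zeros(m.shape,np.uint8); cv2.drawContours(z,[k],-1,1,-1); q=P[(z>0)&(m>0)]
        (x,y),r=cv2.minEnclosingCircle(q[:,:2].astype(np.float32)*1000)
        print(kind,'circle',round(x,1),round(y,1),'r',round(r,1),'z',np.round(np.percentile(q[:,2],[5,50,95])*1000,1))
E
python3 - <<'E'
from h import *
s=read_state(); c=capture('wrist'); print(s['time_s'],s['position'],s['opening'],np.round(s['joint_positions']))
discs(c,s,'blue',.027,.045)
E
```

```text
23.075 [0.46934325 0.34691947 0.12011113] 0.9409526860420032 [26. 34. 93.  0. 53. 26.]
blue circle 467.4 345.5 r 34.2 z [31.2 34.2 35.4]
```

play_rows:
  commands:
    - [[-0.002,-0.06,0],[0,0,0]]
    - [[-0.004,-0.12,0],[0,0,0]]
    - [[-0.0055,-0.18,0],[0,0,0]]
    - [[-0.0065,-0.22,-0.01],[0,0,0]]
    - [[-0.0065,-0.2395,-0.02],[0,0,0]]
    - [[-0.0065,-0.2395,-0.02],[0,0,0]]
    - [[-0.0065,-0.2395,-0.02],[0,0,0]]
  gripper: 0.065

```text
time_s: 24.0
position: [0.4596, 0.1065, 0.0956]
tcp_rot: [[1.0, -0.001, 0.007], [-0.007, 0.0, 1.0], [-0.001, -1.0, 0.0]]
force: [0.2, 0.8, 0.1]
opening: 0.752
```

Run:
```python
from h import *
s=read_state(); c=capture('wrist'); save(c,'w9'); print(s['time_s'],s['position'],s['opening'])
discs(c,s,'red',.066,.082); discs(c,s,'red',.042,.058)
t=capture('top'); discs(t,None,'red',.066,.082);discs(t,None,'red',.042,.058); discs(t,None,'blue',.027,.045)
```

```text
24.0 [0.45956074 0.10649104 0.09560154] 0.7516329361317082
red circle 460.1 107.7 r 16.8 z [73.4 74.5 75.5]
red circle 446.8 -9.1 r 19.6 z [47.4 50.8 53.8]
```

Tall jar confirmed at (460,107). Gripping it.

play_rows:
  commands:
    - [[0,0.001,-0.03],[0,0,0]]
    - [[0,0.001,-0.055],[0,0,0]]
    - [[0,0.001,-0.078],[0,0,0]]
    - [[0,0.001,-0.078],[0,0,0]]
    - [[0,0.001,-0.078],[0,0,0]]

```text
time_s: 24.72
position: [0.4604, 0.1075, 0.0186]
tcp_rot: [[1.0, 0.001, 0.006], [-0.006, -0.0, 1.0], [0.001, -1.0, 0.0]]
force: [-1.0, 0.7, -0.3]
opening: 0.746
```

play_rows:
  commands:
    - [[0,0,0],[0,0,0]]
    - [[0,0,0],[0,0,0]]
    - [[0,0,0],[0,0,0]]
    - [[0,0,0],[0,0,0]]
    - [[0,0,0],[0,0,0]]
    - [[0,0,0],[0,0,0]]
  gripper: 0.0

```text
time_s: 25.48
position: [0.4601, 0.1069, 0.0182]
tcp_rot: [[1.0, 0.0, 0.007], [-0.007, -0.0, 1.0], [0.0, -1.0, -0.0]]
force: [0.5, -0.2, 4.3]
opening: 0.384
```

play_rows:
  commands:
    - [[0,0,0.03],[0,0,0]]
    - [[0,0,0.06],[0,0,0]]
    - [[0,0,0.09],[0,0,0]]
    - [[0,0,0.09],[0,0,0]]

```text
time_s: 25.98
position: [0.4613, 0.107, 0.1096]
tcp_rot: [[1.0, 0.005, 0.007], [-0.007, -0.0, 1.0], [0.005, -1.0, 0.0]]
force: [0.2, 0.4, 0.0]
opening: 0.381
```

play_rows:
  commands:
    - [[0,-0.05,0],[0,0,0]]
    - [[0,-0.1,0],[0,0,0]]
    - [[0.001,-0.15,0],[0,0,0]]
    - [[0.001,-0.2,0],[0,0,0]]
    - [[0.001,-0.25,0],[0,0,0]]
    - [[0.002,-0.3,0],[0,0,0]]
    - [[0.002,-0.34,0],[0,0,0]]
    - [[0.002,-0.37,0],[0,0,0]]
    - [[0.002,-0.381,0],[0,0,0]]
    - [[0.002,-0.381,0],[0,0,0]]

```text
time_s: 27.22
position: [0.4613, -0.2736, 0.1071]
tcp_rot: [[1.0, -0.001, 0.008], [-0.008, 0.002, 1.0], [-0.002, -1.0, 0.002]]
force: [0.4, 0.7, -0.3]
opening: 0.384
```

play_rows:
  commands:
    - [[0,0,-0.03],[0,0,0]]
    - [[0,0,-0.05],[0,0,0]]
    - [[0,0,-0.05],[0,0,0]]
    - [[0,0,-0.05],[0,0,0]]

```text
time_s: 27.72
position: [0.4622, -0.2732, 0.0585]
tcp_rot: [[1.0, 0.0, 0.006], [-0.006, 0.0, 1.0], [0.0, -1.0, 0.0]]
force: [0.3, 0.3, -0.1]
opening: 0.381
```

Run:
```python
from h import *
s=read_state(); c=capture('wrist'); save(c,'w10'); print(s['time_s'],s['position'],s['opening'],np.round(s['tcp_rot'],3).tolist())
discs(c,s,'red',.09,.13); t=capture('scene'); save(t,'s10')
```

```text
27.725 [ 0.46222956 -0.2732017   0.05845963] 0.3808132326427557 [[1.0, 0.0, 0.006], [-0.006, 0.0, 1.0], [0.0, -1.0, 0.0]]
red circle 462.4 -277.2 r 16.6 z [113.7 114.6 115.5]
red circle 463.0 -264.8 r 15.3 z [102.6 111.2 115.1]
```

View pics/w10.png

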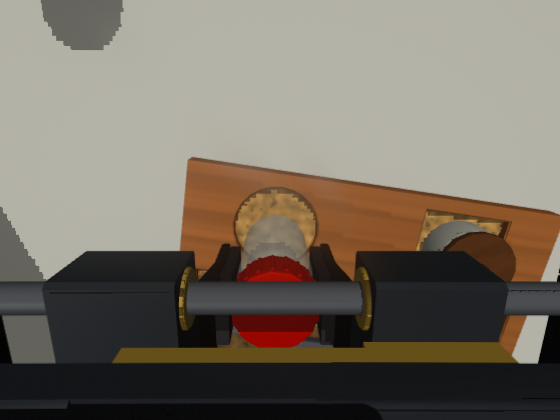

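Tall jar upright in the jaws, over the small round recess (276,222), with the cellar (470,255) clear. Lowering and releasing.

play_rows:
  commands:
    - [[0,0,-0.015],[0,0,0]]
    - [[0,0,-0.025],[0,0,0]]
    - [[0,0,-0.031],[0,0,0]]
    - [[0,0,-0.031],[0,0,0]]
    - [[0,0,-0.031],[0,0,0]]
    - [[0,0,-0.031],[0,0,0]]

```text
time_s: 28.58
position: [0.462, -0.2741, 0.027]
tcp_rot: [[1.0, 0.0, 0.007], [-0.007, 0.0, 1.0], [0.0, -1.0, 0.0]]
force: [-0.6, -1.0, -0.8]
opening: 0.384
```

play_rows:
  commands:
    - [[0,0,0],[0,0,0]]
    - [[0,0,0],[0,0,0]]
    - [[0,0,0],[0,0,0]]
    - [[0,0,0],[0,0,0]]
    - [[0,0,0.02],[0,0,0]]
    - [[0,0,0.06],[0,0,0]]
    - [[0,0,0.1],[0,0,0]]
    - [[0,0,0.1],[0,0,0]]
  gripper: 0.06

```text
time_s: 29.58
position: [0.4638, -0.2756, 0.1301]
tcp_rot: [[1.0, 0.005, 0.007], [-0.007, -0.005, 1.0], [0.005, -1.0, -0.005]]
force: [-1.0, -0.0, -0.2]
opening: 0.691
```

Run:
```python
from h import *
s=read_state(); c=capture('wrist'); print(s['time_s'],s['position'],s['opening'])
discs(c,s,'red',.06,.1)
```

```text
29.575 [ 0.46381958 -0.27564587  0.13007245] 0.6912483484558584
red circle 461.5 -273.2 r 17.2 z [79.  82.4 83.5]
```

play_rows:
  commands:
    - [[-0.003,0.06,0],[0,0,0]]
    - [[-0.006,0.12,0],[0,0,0]]
    - [[-0.01,0.18,0],[0,0,0]]
    - [[-0.015,0.24,-0.02],[0,0,0]]
    - [[-0.015,0.265,-0.04],[0,0,0]]
    - [[-0.015,0.265,-0.05],[0,0,0]]
    - [[-0.015,0.265,-0.05],[0,0,0]]
  gripper: 0.068

```text
time_s: 30.5
position: [0.4464, -0.0094, 0.0759]
tcp_rot: [[1.0, -0.002, 0.007], [-0.007, 0.0, 1.0], [-0.002, -1.0, 0.0]]
force: [0.7, 0.2, -0.5]
opening: 0.779
```

Run:
```python
from h import *
s=read_state(); c=capture('wrist'); print(s['time_s'],s['position'],s['opening'])
discs(c,s,'red',.042,.058)
```

```text
30.5 [ 0.44643047 -0.00943001  0.07587738] 0.7793528829367536
red circle 448.3 -7.5 r 23.1 z [49.4 50.5 51.5]
```

Squat jar is at (448,-8). Commanded z is 0.0765; I go down to 0.0145.

play_rows:
  commands:
    - [[0.001,0.001,-0.03],[0,0,0]]
    - [[0.001,0.001,-0.05],[0,0,0]]
    - [[0.001,0.001,-0.062],[0,0,0]]
    - [[0.001,0.001,-0.062],[0,0,0]]
    - [[0.001,0.001,-0.062],[0,0,0]]

```text
time_s: 31.18
position: [0.4485, -0.0085, 0.0156]
tcp_rot: [[1.0, 0.001, 0.008], [-0.008, -0.0, 1.0], [0.001, -1.0, -0.0]]
force: [0.5, -0.3, 0.6]
opening: 0.785
```

play_rows:
  commands:
    - [[0,0,0],[0,0,0]]
    - [[0,0,0],[0,0,0]]
    - [[0,0,0],[0,0,0]]
    - [[0,0,0],[0,0,0]]
    - [[0,0,0],[0,0,0]]
    - [[0,0,0],[0,0,0]]
  gripper: 0.0

```text
time_s: 31.92
position: [0.4482, -0.008, 0.0153]
tcp_rot: [[1.0, 0.001, 0.007], [-0.007, -0.0, 1.0], [0.001, -1.0, -0.0]]
force: [-0.3, 0.2, 5.1]
opening: 0.521
```

play_rows:
  commands:
    - [[0,0,0.03],[0,0,0]]
    - [[0,0,0.06],[0,0,0]]
    - [[0,0,0.09],[0,0,0]]
    - [[0,0,0.09],[0,0,0]]

```text
time_s: 32.42
position: [0.4492, -0.0084, 0.1064]
tcp_rot: [[1.0, 0.004, 0.007], [-0.007, -0.001, 1.0], [0.004, -1.0, -0.001]]
force: [-0.1, -0.2, -0.6]
opening: 0.526
```

play_rows:
  commands:
    - [[0.003,0.05,0],[0,0,0]]
    - [[0.006,0.1,0],[0,0,0]]
    - [[0.009,0.15,0],[0,0,0]]
    - [[0.012,0.2,0],[0,0,0]]
    - [[0.015,0.25,0],[0,0,0]]
    - [[0.0185,0.3,0],[0,0,0]]
    - [[0.0185,0.335,0],[0,0,0]]
    - [[0.0185,0.3535,0],[0,0,0]]
    - [[0.0185,0.3535,0],[0,0,0]]
    - [[0.0185,0.3535,0],[0,0,0]]

```text
time_s: 33.67
position: [0.4659, 0.3439, 0.1044]
tcp_rot: [[1.0, -0.002, 0.008], [-0.008, -0.001, 1.0], [-0.002, -1.0, -0.001]]
force: [0.1, 0.5, -0.8]
opening: 0.521
```

Run:
```python
from h import *
s=read_state(); c=capture('wrist'); save(c,'w11'); print(s['time_s'],s['position'],s['opening'])
discs(c,s,'red',.11,.16); discs(c,s,'blue',.027,.045)
P=cloud(c,s)*1000; d=c['frame'].astype(int); m=(d[...,2]>d[...,0]+25)&(P[...,2]>31)&(P[...,2]<38); q=P[m]
r=np.linalg.norm(q[:,:2]-[466.5,345.8],axis=1); q=q[r<40]; print(len(q),q.min(0),q.max(0))
t=capture('scene'); save(t,'s11')
```

```text
33.675 [0.4659402  0.3439089  0.10437248] 0.520872196465171
red circle 466.2 329.6 r 16.6 z [138.6 139.5 140.4]
red circle 466.1 348.4 r 22.6 z [131.1 139.2 140.3]
blue circle 466.9 346.3 r 33.7 z [33.2 34.4 35.5]
993 [432.96602591 328.03312186  31.02253419] [500.34027496 379.85243883  36.46856841]
```

View pics/w11.png

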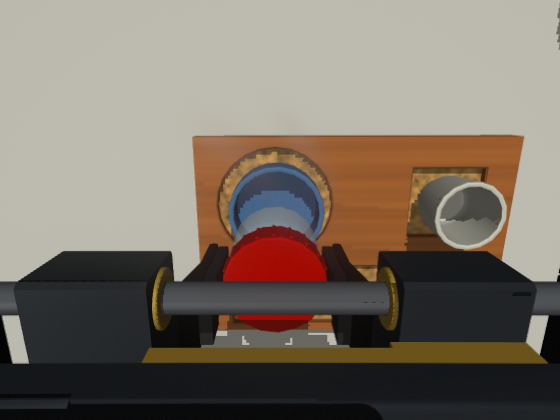

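The dish (276,205) lies under the jar in the jaws, and jar and dish centres agree within about 2 mm. Lowering into the dish.

play_rows:
  commands:
    - [[0,0,-0.03],[0,0,0]]
    - [[0,0,-0.05],[0,0,0]]
    - [[0,0,-0.06],[0,0,0]]
    - [[0,0,-0.068],[0,0,0]]
    - [[0,0,-0.073],[0,0,0]]
    - [[0,0,-0.0765],[0,0,0]]
    - [[0,0,-0.0765],[0,0,0]]
    - [[0,0,-0.0765],[0,0,0]]

```text
time_s: 34.78
position: [0.4666, 0.3456, 0.0288]
tcp_rot: [[1.0, 0.0, 0.007], [-0.007, 0.0, 1.0], [0.0, -1.0, 0.0]]
force: [0.3, -0.4, -0.7]
opening: 0.518
```

play_rows:
  commands:
    - [[0,0,0],[0,0,0]]
    - [[0,0,0],[0,0,0]]
    - [[0,0,0],[0,0,0]]
    - [[0,0,0],[0,0,0]]
    - [[0,0,0.02],[0,0,0]]
    - [[0,0,0.06],[0,0,0]]
    - [[0,0,0.1],[0,0,0]]
    - [[0,0,0.1],[0,0,0]]
  gripper: 0.068

```text
time_s: 35.78
position: [0.4688, 0.3466, 0.1319]
tcp_rot: [[1.0, 0.007, 0.007], [-0.007, 0.003, 1.0], [0.007, -1.0, 0.003]]
force: [0.6, 0.2, -0.5]
opening: 0.779
```

Run:
```python
from h import *
s=read_state(); c=capture('wrist'); print(s['time_s'],s['position'],s['opening'])
discs(c,s,'red',.055,.075); discs(c,s,'blue',.027,.045)
```

```text
35.775 [0.46880587 0.34664679 0.13185138] 0.7789647283140879
red circle 467.0 346.0 r 23.0 z [62.2 63.4 64.6]
blue circle 444.0 346.1 r 23.2 z [33.4 34.3 35.5]
blue circle 475.9 349.3 r 31.4 z [33.3 34.5 35.5]
```

play_rows:
  commands:
    - [[0,-0.05,0.02],[0,0,0]]
    - [[0,-0.11,0.05],[0,0,0]]
    - [[0,-0.17,0.08],[0,0,0]]
    - [[0,-0.23,0.1],[0,0,0]]
    - [[0,-0.29,0.1],[0,0,0]]
    - [[0,-0.35,0.1],[0,0,0]]
    - [[0,-0.35,0.1],[0,0,0]]
    - [[0,-0.35,0.1],[0,0,0]]

```text
time_s: 36.83
position: [0.4655, -0.0045, 0.2274]
tcp_rot: [[1.0, -0.003, 0.009], [-0.009, 0.001, 1.0], [-0.003, -1.0, 0.001]]
force: [0.6, 0.8, -0.1]
opening: 0.781
```

Run:
```python
from h import *
s=read_state(); print(s['time_s'],s['position'])
t=capture('top'); discs(t,None,'red',.055,.095); discs(t,None,'blue',.025,.045)
P=cloud(t); o=np.load('top.npy',allow_pickle=True).item(); Po=cloud(o)
for n,b in (('cup',(105,165,140,195)),('cellar',(420,175,460,210))):
    for Q in (Po,P):
        q=Q[b[1]:b[3],b[0]:b[2]].reshape(-1,3); q=q[q[:,2]>.03]; print(n,len(q),np.round(q.mean(0)*1000,1),np.round(q[:,2].max()*1000))
# bottom: scene view depth of stirrer / ladle heights
for n,w in (('stirrer',lambda Q:(abs(Q[...,0]-.525)<.1)&(abs(Q[...,1]-.27)<.008)),('ladle handle',lambda Q:(abs((Q[...,0]-.515)+0)<.012)&(abs(Q[...,1]+.353)<.004))):
    q=P[w(P)]; print(n,len(q),np.round(np.percentile(q[:,2],[10,50,90])*1000,1))
f=t['frame'][:,:,::-1]; cv2.imwrite('pics/fin.png',np.hstack([cv2.resize(f[145:285,95:195],(400,560)),cv2.resize(f[155:295,400:500],(400,560))]))
```

```text
36.825 [ 0.465528   -0.00447669  0.2273617 ]
red circle 460.3 -274.1 r 16.1 z [80.8 83.2 86.4]
red circle 465.0 343.1 r 22.2 z [60.5 63.8 66.7]
cup 274 [593.1 350.2  47.1] 59.0
cup 269 [592.9 349.9  47.2] 59.0
cellar 407 [ 577.9 -289.5   42. ] 52.0
cellar 405 [ 577.9 -289.4   42. ] 51.0
stirrer 707 [ 9.2 18.5 22.2]
ladle handle 81 [ 7.9 30.9 34.9]
```

View pics/fin.png

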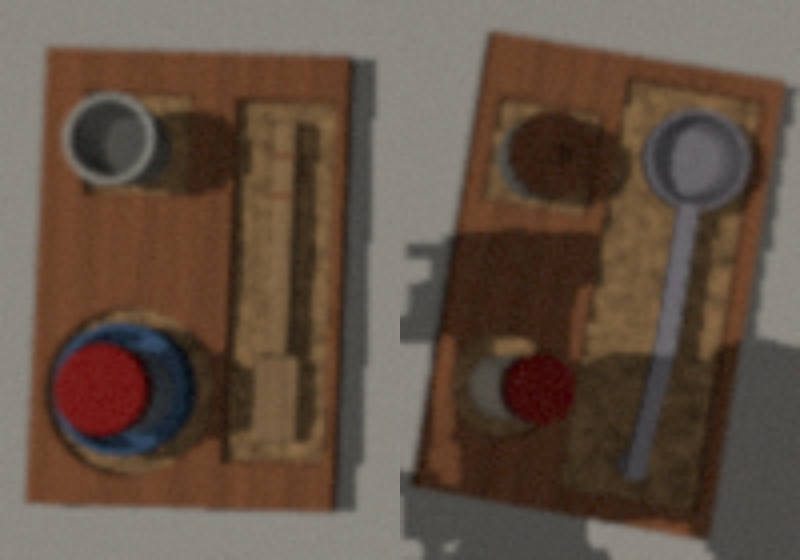

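The final view shows everything seated: stirrer (280,280), dish with red squat jar (105,390), ladle (690,160 to 632,470) and tall jar (540,390). Cup and cellar have not moved. Handing in.

```bash
python3 -c "
from rig import *
print(hand_in())"
```

```text
the job is handed in; nothing more can be done
None
```

Both serving sets are made up, and I handed the job in at about 37 s of the 122 s allowed; `hand_in` gives no verdict. Every object was gripped and set down once, with no re-grips after lifting.

**Last checks (camera readings):**

| Item | Check | Result |
|---|---|---|
| Tall jar | cap top and offset from recess centre | about 83 mm (82 expected), within about 2 mm |
| Dish | rim and offset from recess centre | 34 mm (34 expected), within about 2 mm |
| Squat jar | cap top and offset from dish centre | 63 mm (63 expected), within about 1 mm |
| Ladle, stirrer | position in recess, by eye in the top view | each centred in its recess |
| Ladle, stirrer | height, from depth | rough only: about 31 mm (32 expected) and 18.5 mm (20 expected) |
| Cup, cellar | shift from start | under 1 mm |

**What disagreed:**
- **Fingertip position:** Both cameras put the fingertips 12.5 mm behind the reported TCP, where the description says 25 mm ahead. My first ladle grasp therefore closed above the handle without touching it. I then worked from the measured offset, and every later grasp closed on its object.
- **Top camera:** It puts the squat jar at (465, 343) and the close wrist view puts it at (467, 346), about 3–4 mm apart. I trusted the wrist view.

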